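Lock a sensor housing's service panel with its quarter-turn stud

ROBOT

A 6-joint arm with a two-finger parallel gripper is mounted at the origin on the work surface. World frame = base frame: x ahead of the robot, y to its left, z up, the work surface at z = 0. Lengths are in m, angles in rad, forces in N, time in s.
With the tool pointing down it reaches from about 0.4 to 0.925 m from the base axis. Payload 12.5 kg.
Tool frame: the origin (TCP) lies at the very end of the fingers, on their centre line; the grasp point (between the pads) lies 19 mm behind it (env.tcp_to_grasp is the distance from the TCP to the grasp point, in m); z points along the fingers, y is the line along which they close (so a half turn about z gives the same grasp; the last joint's range is limited). The gripper opens to 95 mm and grips with 3 to 60 N. Pads are 20 mm wide; open, the fingers measure 119 mm over their backs; the gripper's body (75 mm by 180 mm) begins 59 mm behind the grasp point.
Start: joints at [-1.255, 0.491, 1.559, -0, 1.092, -0.106], TCP at [0.256, -0.57, 0.215] pointing down, gripper open.
Joint ranges: [-3.1, 3.1], [-0.84, 2.19], [0.05, 2.79], [-1.13, 4.28], [0.06, 2.93], [-2.69, 2.69]. Speed limits (rad/s): [2.22, 2.22, 2.79, 3.14, 3.14, 3.14].

INTERFACE

Orientations are given as a unit quaternion [x, y, z, w].
In Python, from rig import env, eyes gives the robot as it stands.
- The arm moves only by the tool jog_arm, never from a script. Its arguments are lists of equal length, an entry for each row: "xyz": the shift along the tool's x, y, z in cm, a list of three; "rotation": the turn, a rotation vector about the tool's x, y, z in rad, a list of three; "jaw": the finger opening in cm, from 0 to 9.51. A call has 1 to 20 rows; each row is the pose to reach, as a shift and turn from the pose commanded when the call began, along the tool's axes at that moment; what a row does not reach only later rows make up. A row lasts 1/8 s, in which the tool goes at most 62.5 mm and 10.7 degrees, less where a joint would pass 70% of its speed; a pose out of reach is approached as far as the arm can. A call with a gripper value outside its range is refused whole. The fingers move at their own pace and stop on an object; "force" is the grip in N (left out, the last holds). Time passes only in rows, so rows that repeat a pose let the fingers close. It gives the time, the measured TCP pose, the force, the opening and the grip force at its end, in the units of the state.
- env.get_obs(): the state, without advancing time (a new reading comes with each control period).
- eyes.capture(name): name is "scene" or "top" or "wrist"; returns a dict with "pixels" (480x640x3 uint8, blue, green, red), "fx", "fy", "cx", "cy" (pixels), "D" ([k1, k2, p1, p2, k3] as OpenCV has them; the pictures are not rectified), "R" (3x3) and "t" (3): a world point X has camera coordinates R X + t. Camera axes: x right, y down, z forward; pixel columns grow to the right and rows downward; lengths in m; the calibration is good to about 2 mm. A picture is of the moment at which its call begins. There is no depth.
- env.finish_job(): hands the job in; it is judged then, once.
The state is a dict: "time": time; "q": joint angles; "joint_velocities": joint speeds; "joint_torque": joint torques, N m; "position": TCP position; "ee_rot": TCP orientation; "contact_force": force on the tool from outside, world axes, zero at the start; "moment": the same for the moment, N m; "opening": finger opening in m; "finger_force": force on a finger pad.
Only numpy, scipy, OpenCV 4.12 (cv2) and the standard library are available. Lean on these libraries where they do the work, as an engineer would, in place of code of your own. Each camera call takes 0.05 s, during which the arm holds its last target. There are 200 camera calls.

TASK

Take the stud with the flat bar handle out of the wooden holder and put its winged foot down through the slot of the sensor housing's panel. Push it in against the gasket until it bottoms, without forcing it (never more than about 40 N), turn it a quarter turn clockwise seen from above and let go, so that it stays locked and holds the panel pressed down. Leave the other things on the bench alone.

Things in the scene. Friction and masses are not known exactly. Their poses are not given: they have to be found in the camera images.
- stud: Loose steel cam stud, 60 mm tall, about 70 g, upright in the holder. Origin: centre of its underside, z up. Winged foot 24 (x) x 7 (y) x 5 mm high; shaft 8 mm thick up to z = 26; round flange 38 mm across, z = 26 to 30; flat bar handle 32 (x) x 10 (y), z = 30 to 60, parallel to the wings. In the holder the flange rests on its top and the foot hangs in a slot. A half turn makes no difference.
- stud_handle (a point): Centre of the stud's bar handle, 45 mm above its underside; axes as the stud's. Locked, the handle stands across the panel's slot (along the housing's y).
- plug: Loose steel plug in the holder's other slot: the same flange, but a round knob 28 mm across and 22 mm high and no wings. Leave it alone. Origin: centre of its underside. Stud and plug may stand in either slot.
- holder: Fixed wooden block 130 (x) x 56 (y) x 34 mm high with two through slots 27 (x) x 10 (y) mm at x = -30 and +30 mm. Origin: centre of its underside.
- housing: Fixed cream plastic sensor housing, a box 124 (x) x 176 (y) x 62 mm high with 6 mm walls around its floating panel; small ears and cable glands at the y ends. Origin: centre of its underside, z up. It carries the panel and, inside, the steel catch. More than 40 N between the stud and housing, catch or panel does damage; a bottomed stud turns well at 12 to 22 N.
- panel_slot (a point): Centre of the slot in the panel's top face, 62 mm above the housing's underside while the panel is free; x along the slot (the housing's x), z up. The slot is 28 (x) x 11 (y) mm, through the 5 mm panel, and moves down with it. The stud's foot enters with 2 mm to spare all round; its flange then rests on the panel.
- catch_axis (a point): Point on the housing's underside below the slot. Above it is the catch, with a slot 30 x 12 mm, parallel to the panel's, and a rigid floor on which the pushed stud bottoms. Its height varies by 6 mm up or down, unmeasured: the stud bottoms 7.5 to 19.5 mm below where its flange first meets the free panel. Only in the last 2 mm above the floor can it turn, and only clockwise, to a stop just past 90 degrees.
- panel (a joint): How far the panel is pushed down (m): 0 free, at most 0.022. The gasket pushes back with 3.6 N, plus 0.4 N per mm, so below 12 N in use: 14 N or more means that the stud has bottomed. Let go after the quarter turn, the gasket lifts the stud 4.5 mm into a notch; then this reads about 0.003 to 0.015, depending on the unit.
- jar: Loose clear screw jar, 60 mm in diameter, 75 mm high; leave it alone. Origin at the centre of its underside.
- driver: Loose screwdriver lying on the bench, 190 mm long; leave it alone.
- cup: Loose white plastic pipe cup, 60 mm in diameter, 60 mm high; leave it alone. Origin at the centre of its underside.
Not all that is in view belongs to the job. What is shaped like the stud but orange or red is not meant.

How it is judged:
By the outcome, as a careful person would: the job done as asked, in the order asked, and still so for the second after the job is handed in, with the robot touching nothing.
It also fails if it takes over 64 s, if anything falls off the work surface, if the arm or the gripper's body presses on something with over 40 N, if the wrist force passes 120 N, or if a joint passes its speed limit or range.

## Working session

There is one attempt and no reset: what is moved stays moved. The work goes in short steps, Python scripts to look and compute and a tool call to move; the robot and the scene stay as the last step left them, time stands still between calls to the robot, and variables do not carry over. Pictures are saved under pics/ and viewed, at most 10 in all, crops included, and the job is handed in when it is done.

Besides the shell and the picture viewer there is one more tool, called after ">>>" as a command line: name --argument value ..., lists and objects as JSON in quotes. jog_arm: Moves the arm, as the interface text tells. Its arguments: {"type":"object","properties":{"xyz":{"type":"array"},"rotation":{"type":"array"},"jaw":{"type":"array"},"force":{"type":"number"}},"required":["xyz","rotation","jaw"]}

```bash
mkdir -p pics; ls; python3 - <<'E'
from rig import env, eyes
import cv2, numpy as np, pickle
d={n:eyes.capture(n) for n in("scene","top")}
pickle.dump(d,open("d0.pkl","wb"))
for n in d:
    c=d[n]; cv2.imwrite(f"pics/{n}0.png",c["pixels"]); print(n,c["fx"],c["D"],(-np.array(c["R"]).T@np.array(c["t"])).round(3))
o=env.get_obs();print(o)
E
```

```text
pics
scene 519.6414744146025 [-0.06255664  0.          0.          0.          0.        ] [0.947 0.584 0.563]
top 439.1975358354919 [-0.01904197  0.          0.          0.          0.        ] [0.52  0.004 0.809]
{'time': 0.1, 'q': array([-1.25457243e+00,  4.91475700e-01,  1.55939569e+00,  1.58948206e-05,
        1.09168436e+00, -1.05600182e-01]), 'joint_velocities': array([-0.00128373, -0.00124042, -0.00214522,  0.00064036,  0.00108053,
        0.00175701]), 'joint_torque': array([ 1.32932695e-03, -6.13623333e+01, -2.58605236e+01,  6.93635107e-02,
        4.69677988e-02, -3.72705335e-05]), 'position': array([ 0.25584801, -0.56999928,  0.21413236]), 'ee_rot': array([ 9.77841039e-01,  2.09348206e-01, -4.36069194e-05, -4.79617828e-04]), 'contact_force': array([ 0.40494545, -0.020819  , -0.52710791]), 'moment': array([ 0.03540703,  0.01258682, -0.03554795]), 'finger_force': 0.0, 'opening': 0.09491294946851431}
```

View pics/top0.png

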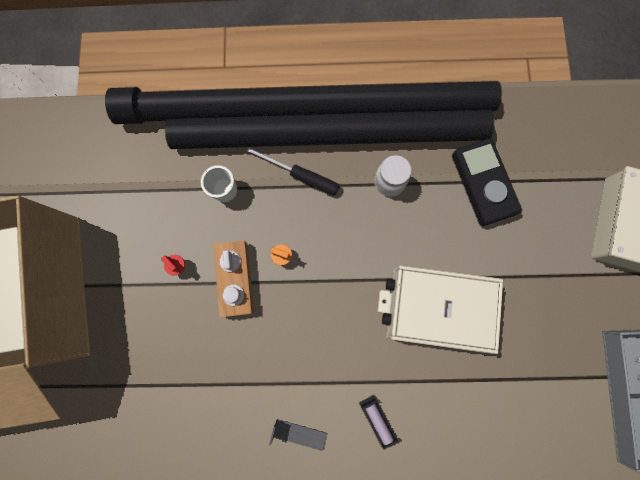

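View pics/scene0.png

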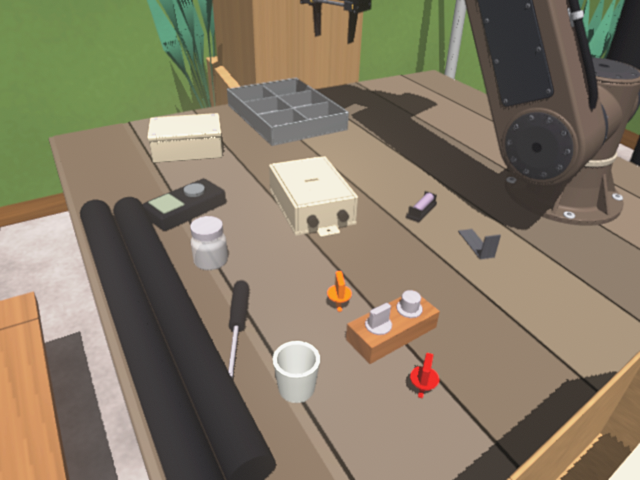

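Top view: the wooden holder is at (233,278), with the steel bar-handled piece at (229,261) and the steel round-knobbed plug at (233,295). The orange (281,255) and red (174,265) look-alikes are not meant. The housing is at (447,310) and its slot at (448,309). The grey bar-handled piece fits the stud, so I'll confirm that in one crop and measure it.

```bash
cat > h.py <<'E'
import numpy as np, cv2
def ray(c,uv,z):
    K=np.array([[c["fx"],0,c["cx"]],[0,c["fy"],c["cy"]],[0,0,1]])
    p=cv2.undistortPoints(np.array(uv,float).reshape(-1,1,2),K,np.array(c["D"])).reshape(-1,2)
    R=np.array(c["R"]);o=-R.T@np.array(c["t"]);d=np.c_[p,np.ones(len(p))]@R
    return o+d*((z-o[2])/d[:,2])[:,None]
def proj(c,X):
    K=np.array([[c["fx"],0,c["cx"]],[0,c["fy"],c["cy"]],[0,0,1]])
    return cv2.projectPoints(np.array(X,float).reshape(-1,3),cv2.Rodrigues(np.array(c["R"]))[0],np.array(c["t"],float),K,np.array(c["D"]))[0].reshape(-1,2)
def big(m): return max(cv2.findContours(m,cv2.RETR_EXTERNAL,cv2.CHAIN_APPROX_NONE)[0],key=cv2.contourArea)
E
python3 - <<'E'
import pickle,cv2,numpy as np
from h import *
d=pickle.load(open("d0.pkl","rb"));c=d["top"];im=c["pixels"]
def rect(mask,z,n):
    r=cv2.minAreaRect(big(mask)); b=ray(c,cv2.boxPoints(r),z)[:,:2]
    e=np.diff(b,axis=0); print(n,np.round(r[0],1),"ctr",b.mean(0).round(4),"sides",np.linalg.norm(e,axis=1).round(4),"ang",np.degrees(np.arctan2(e[:,1],e[:,0])).round(1))
hsv=cv2.cvtColor(im,cv2.COLOR_BGR2HSV)
def roi(m,x0,y0,x1,y1):
    o=np.zeros_like(m);o[y0:y1,x0:x1]=m[y0:y1,x0:x1];return o
w=roi(cv2.inRange(hsv,(5,110,60),(16,255,255)),205,232,262,325)
w=cv2.morphologyEx(w,cv2.MORPH_CLOSE,np.ones((15,15)))
rect(w,.034,"holder")
h=roi(cv2.inRange(im,(130,150,160),(255,255,255)),391,255,515,365)
h=cv2.morphologyEx(h,cv2.MORPH_OPEN,np.ones((5,5)));h=cv2.morphologyEx(h,cv2.MORPH_CLOSE,np.ones((7,7)))
rect(h,.062,"housing")
g=cv2.cvtColor(im,cv2.COLOR_BGR2GRAY)
s=roi(cv2.inRange(g,0,175),435,293,462,325);rect(s,.062,"slot")
for n,u in(("studtop",(228,258)),("flange",(231,264))): print(n,ray(c,[u],.068 if n=="studtop" else .038))
a=cv2.resize(im[235:325,200:300],None,fx=4,fy=4,interpolation=cv2.INTER_CUBIC)
b=cv2.resize(im[260:360,385:510],None,fx=3.2,fy=3.6)
e=cv2.resize(d["scene"]["pixels"][285:365,340:445],(400,360),interpolation=cv2.INTER_CUBIC)
cv2.imwrite("pics/c1.png",np.hstack([a,e]))
E
```

```text
holder [233.  278.5] ctr [0.5755 0.1649] sides [0.0622 0.1302 0.0605] ang [ -85.6 -174.1   94.6]
housing [450.  309.3] ctr [ 0.5141 -0.205 ] sides [0.1104 0.1732 0.1097] ang [-10.5 -98.9 167.5]
slot [447.2 308.6] ctr [ 0.5147 -0.2005] sides [0.0284 0.0104 0.0284] ang [-10.2 -97.6 169.6]
studtop [[0.60736514 0.16667972 0.068     ]]
flange [[0.60009401 0.16778437 0.038     ]]
```

View pics/c1.png

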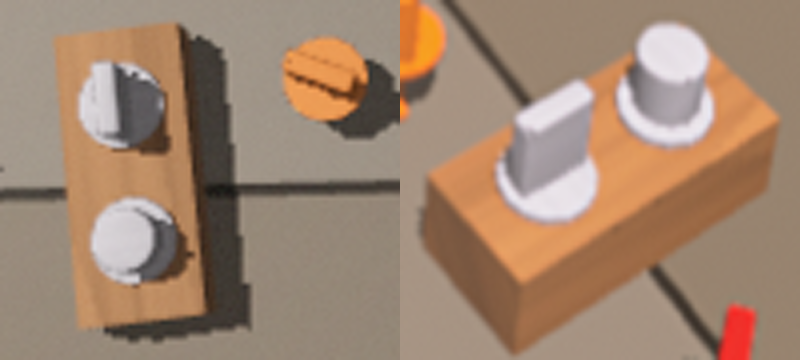

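The crop confirms it: the steel piece with the flat bar, at holder end (230,261), is the stud, and the round-knobbed one is the plug. Next I work out the move.

```bash
cat >> h.py <<'E'
from scipy.spatial.transform import Rotation as Ro
def rel(o,xyz,yaw):  # target TCP xyz, tool x direction yaw (deg), pointing down
    R0=Ro.from_quat(o["ee_rot"]); T=Ro.from_euler("z",yaw,degrees=True)*Ro.from_rotvec([np.pi,0,0])
    x=R0.as_matrix()[:,0]
    print("pos",np.round(o["position"],4),"yaw",round(np.degrees(np.arctan2(x[1],x[0])),2),"-> cm",(R0.inv().apply(np.array(xyz)-o["position"])*100).round(2),"rot",(R0.inv()*T).as_rotvec().round(3),"dur",round(o["time"],2))
E
python3 - <<'E'
from rig import env; from h import *; import pickle
c=pickle.load(open("d0.pkl","rb"))["top"]; print(ray(c,[(230.3,261.3)],.038))
rel(env.get_obs(),[.604,.168,.215],185.9)
E
```

```text
[[0.60492278 0.16908669 0.038     ]]
pos [ 0.2558 -0.57    0.2141] yaw 24.17 -> cm [ 6.198e+01 -5.308e+01 -3.000e-02] rot [-0.000e+00 -1.000e-03 -2.823e+00] dur 0.1
```

>>> jog_arm --xyz '[[4, -3.4, 0], [8, -6.8, 0], [12, -10.2, 0], [16, -13.7, 0], [20, -17.1, 0], [24, -20.5, 0], [28, -24, 0], [32, -27.4, 0], [36, -30.8, 0], [40, -34.3, 0], [44, -37.7, 0], [48, -41, 0], [52, -44.5, 0], [56, -48, 0], [60, -51.4, 0], [62, -53.1, 0], [62, -53.1, 0], [62, -53.1, 0]]' --rotation '[[0, 0, -0.18], [0, 0, -0.36], [0, 0, -0.54], [0, 0, -0.72], [0, 0, -0.9], [0, 0, -1.08], [0, 0, -1.26], [0, 0, -1.44], [0, 0, -1.62], [0, 0, -1.8], [0, 0, -1.98], [0, 0, -2.16], [0, 0, -2.34], [0, 0, -2.52], [0, 0, -2.7], [0, 0, -2.823], [0, 0, -2.823], [0, 0, -2.823]]' --jaw '[6, 6, 6, 6, 6, 6, 6, 6, 6, 6, 6, 6, 6, 6, 6, 6, 6, 6]'

```text
time: 2.35
position: [0.6037, 0.1675, 0.2143]
ee_rot: [-0.051, 0.999, -0.0, -0.0]
contact_force: [0.8, -0.1, -0.6]
opening: 0.0602
finger_force: 0.0
```

```bash
python3 - <<'E'
from rig import env,eyes; from h import *; import pickle
o=env.get_obs(); c=eyes.capture("wrist"); pickle.dump((c,o),open("w1.pkl","wb"))
cv2.imwrite("pics/w1.png",c["pixels"]); rel(o,[.604,.168,.215],185.9)
print((-np.array(c["R"]).T@np.array(c["t"])).round(3),proj(c,[[.605,.168,.068],[.605,.168,.038]]),o["contact_force"],o["opening"])
E
```

```text
pos [0.6037 0.1675 0.2143] yaw -174.2 -> cm [-0.03  0.05 -0.07] rot [-0.    -0.001 -0.002] dur 2.35
[0.531 0.159 0.385] [[324.33358952 228.75183529]
 [324.23365196 220.60812318]] [ 0.78273974 -0.06027587 -0.57005825] 0.060186853799504454
```

View pics/w1.png

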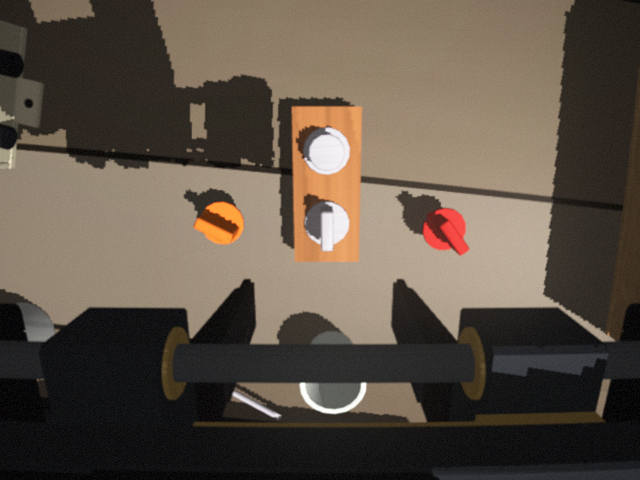

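The wrist view shows the holder at (327,185), the plug at (327,151), and the stud with flange at (327,223) and bar top at about (327,232), along the image's vertical. The cup lies under the finger area at (332,385).

```bash
python3 - <<'E'
from h import *; import pickle
c,o=pickle.load(open("w1.pkl","rb")); im=c["pixels"]; hsv=cv2.cvtColor(im,cv2.COLOR_BGR2HSV)
def m(lo,hi,b):
    k=np.zeros(im.shape[:2],np.uint8);x0,y0,x1,y1=b;k[y0:y1,x0:x1]=cv2.inRange(hsv,lo,hi)[y0:y1,x0:x1];return k
fl=big(m((0,0,100),(180,60,255),(300,197,356,262)))
(u,v),r=cv2.minEnclosingCircle(fl[fl[:,0,1]<238]); print("flange",u,v,r,ray(c,[(u,v),(u+r,v)],.038).round(4))
for t in(215,225,235):
    k=m((0,0,t),(180,60,255),(300,197,356,262)); q=cv2.minAreaRect(big(k)); b=ray(c,cv2.boxPoints(q),.068)[:,:2];e=np.diff(b,axis=0)
    print(t,np.round(q[0],1),b.mean(0).round(4),np.linalg.norm(e,axis=1).round(4),np.degrees(np.arctan2(e[:,1],e[:,0])).round(1))
w=cv2.morphologyEx(m((5,110,60),(16,255,255),(285,100,370,268)),cv2.MORPH_CLOSE,np.ones((25,25)))
q=cv2.minAreaRect(big(w)); b=ray(c,cv2.boxPoints(q),.034)[:,:2];e=np.diff(b,axis=0)
print("holder",b.mean(0).round(4),np.linalg.norm(e,axis=1).round(4),np.degrees(np.arctan2(e[:,1],e[:,0])).round(1))
E
```

```text
flange 326.4850769042969 222.84327697753906 22.124372482299805 [[0.6067 0.1701 0.038 ]
 [0.6048 0.1887 0.038 ]]
215 [335.5 226.5] [0.6026 0.1764] [0.0191 0.0373 0.0197] [ 95.9   6.8 -84.1]
225 [335.5 226.5] [0.6026 0.1764] [0.0191 0.0373 0.0197] [ 95.9   6.8 -84.1]
235 [339.8 222. ] [0.5987 0.1794] [0.0128 0.032  0.0131] [103.1  13.7 -76.7]
holder [0.5766 0.1666] [0.056  0.1308 0.0614] [ 95.9   7.2 -84.1]
```

>>> jog_arm --xyz '[[-0.3, 0.22, 5], [-0.3, 0.22, 10], [-0.3, 0.22, 14], [-0.3, 0.22, 16], [-0.3, 0.22, 17.1], [-0.3, 0.22, 17.2], [-0.3, 0.22, 17.2], [-0.3, 0.22, 17.2], [-0.3, 0.22, 17.2], [-0.3, 0.22, 17.2], [-0.3, 0.22, 17.2], [-0.3, 0.22, 17.2], [-0.3, 0.22, 17.2]]' --rotation '[[0, 0, -0.009], [0, 0, -0.009], [0, 0, -0.009], [0, 0, -0.009], [0, 0, -0.009], [0, 0, -0.009], [0, 0, -0.009], [0, 0, -0.009], [0, 0, -0.009], [0, 0, -0.009], [0, 0, -0.009], [0, 0, -0.009], [0, 0, -0.009]]' --jaw '[4, 4, 4, 4, 4, 4, 0.5, 0.5, 0.5, 0.5, 0.5, 0.5, 0.5]' --force 45

```text
time: 4.03
position: [0.6071, 0.1706, 0.043]
ee_rot: [-0.056, 0.998, 0.0, 0.0]
contact_force: [-1.0, 0.6, 5.2]
opening: 0.01
finger_force: 45.0
```

>>> jog_arm --xyz '[[0, 0, -2], [0, 0, -5], [0, 0, -9], [0, 0, -14], [0, 0, -17], [1, -5, -17], [2, -10, -17], [3, -15, -17], [4, -20, -17], [5, -25, -17], [6, -30, -17], [7, -35, -17], [7.5, -37.6, -17], [7.5, -37.6, -17], [7.5, -37.6, -17], [7.5, -37.6, -17]]' --rotation '[[0, 0, 0], [0, 0, 0], [0, 0, 0], [0, 0, 0], [0, 0, 0], [0, 0, 0.04], [0, 0, 0.08], [0, 0, 0.12], [0, 0, 0.16], [0, 0, 0.2], [0, 0, 0.24], [0, 0, 0.28], [0, 0, 0.29], [0, 0, 0.29], [0, 0, 0.29], [0, 0, 0.29]]' --jaw '[0.5, 0.5, 0.5, 0.5, 0.5, 0.5, 0.5, 0.5, 0.5, 0.5, 0.5, 0.5, 0.5, 0.5, 0.5, 0.5]'

```text
time: 6.02
position: [0.5747, -0.2104, 0.2127]
ee_rot: [0.088, 0.996, 0.0, -0.0]
contact_force: [-0.4, 0.4, -1.1]
opening: 0.0098
finger_force: 45.0
```

```bash
python3 - <<'E'
from rig import env,eyes; from h import *; import pickle
o=env.get_obs(); c=eyes.capture("wrist"); pickle.dump((c,o),open("w2.pkl","wb"))
cv2.imwrite("pics/w2.png",c["pixels"]); rel(o,[.5147,-.2005,.215],169.8)
print(proj(c,[[.5147,-.2005,.062]]),o["contact_force"],o["opening"])
E
```

```text
pos [ 0.5747 -0.2104  0.2127] yaw 169.89 -> cm [ 6.08 -0.08 -0.23] rot [ 0.    -0.     0.002] dur 6.03
[[322.54554771 146.39458267]] [-0.41674328  0.36653909 -1.09192613] 0.009787396143634977
```

View pics/w2.png

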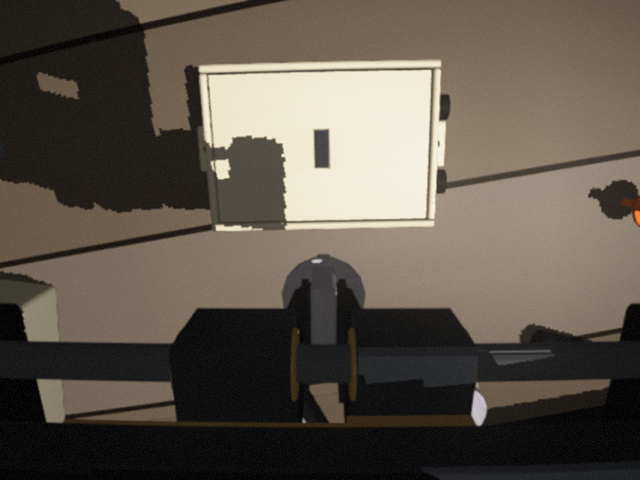

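Wrist view: the stud is held and its flange spans columns 282–365 around (323,290). The slot is at (321,148) in the housing's panel.

```bash
python3 - <<'E'
from h import *; import pickle
c,o=pickle.load(open("w2.pkl","rb")); im=c["pixels"]; g=cv2.cvtColor(im,cv2.COLOR_BGR2GRAY)
k=np.zeros_like(g);k[120:175,302:342]=cv2.inRange(g,0,130)[120:175,302:342]
q=cv2.minAreaRect(big(k)); b=ray(c,cv2.boxPoints(q),.062);e=np.diff(b,axis=0)
print("slot",q,b.mean(0).round(4),np.linalg.norm(e,axis=1).round(4),np.degrees(np.arctan2(e[:,1],e[:,0])).round(1))
h=cv2.inRange(g,150,255);h[:, :190]=0;h[:,450:]=0;h[240:]=0
h=cv2.morphologyEx(h,cv2.MORPH_OPEN,np.ones((5,5)))
q=cv2.minAreaRect(cv2.convexHull(big(h)));b=ray(c,cv2.boxPoints(q),.062);e=np.diff(b,axis=0)
print("housing",b.mean(0).round(4),np.linalg.norm(e,axis=1).round(4),np.degrees(np.arctan2(e[:,1],e[:,0])).round(1))
# flange: top rim arc -> circle fit in world at flange top
R=Ro.from_quat(o["ee_rot"]);p=o["position"]
print("row 275 gray",g[275,275:375:3])
print("expected flange ctr px",proj(c,[R.apply([0,0,.007])+p]), "TCP+-19 tool y",proj(c,[R.apply([0,s,.007])+p for s in(-.019,.019)]),"tip",proj(c,[R.apply([.019,0,.007])+p]))
E
```

```text
slot ((321.0, 148.5), (37.0, 14.0), 90.0) [ 0.5162 -0.2019  0.062 ] [0.0104 0.0272 0.0106] [  80.    -9.9 -100. ]
housing [ 0.5152 -0.205   0.062 ] [0.1671 0.1101 0.1816] [ 81.   -5.3 -98.9]
row 275 gray [125 129 126 130  99  62  63  66  63  66  68  63  66  62  59  60  61  64
  57  75  77  66  72  72  69  69  67  63 103 133 132 132 135 133]
expected flange ctr px [[323.94898133 295.88689226]] TCP+-19 tool y [[282.16487149 295.80831145]
 [365.72159547 295.9064129 ]] tip [[324.03783887 255.90184076]]
```

>>> jog_arm --xyz '[[3, -0.1, 0], [5.9, -0.15, 0], [5.9, -0.15, 4], [5.9, -0.15, 8], [5.9, -0.15, 10], [5.9, -0.15, 11], [5.9, -0.15, 11.6], [5.9, -0.15, 12.2], [5.9, -0.15, 12.8], [5.9, -0.15, 13.2], [5.9, -0.15, 13.2], [5.9, -0.15, 13.2]]' --rotation '[[0, 0, 0], [0, 0, 0], [0, 0, 0], [0, 0, 0], [0, 0, 0], [0, 0, 0], [0, 0, 0], [0, 0, 0], [0, 0, 0], [0, 0, 0], [0, 0, 0], [0, 0, 0]]' --jaw '[0.5, 0.5, 0.5, 0.5, 0.5, 0.5, 0.5, 0.5, 0.5, 0.5, 0.5, 0.5]'

```text
time: 7.58
position: [0.5163, -0.2026, 0.0808]
ee_rot: [0.089, 0.996, -0.0, 0.0]
contact_force: [0.0, 0.2, -1.0]
opening: 0.0095
finger_force: 45.0
```

```bash
python3 - <<'E'
from rig import env,eyes; from h import *
o=env.get_obs(); w=eyes.capture("wrist"); s=eyes.capture("scene")
u,v=proj(s,[[.516,-.2015,.075]])[0].astype(int);print(u,v)
cv2.imwrite("pics/i1.png",np.hstack([cv2.resize(w["pixels"][60:340,180:460],(400,400)),cv2.resize(s["pixels"][v-50:v+50,u-50:u+50],(400,400),interpolation=cv2.INTER_CUBIC)]))
rel(o,[.516,-.2015,.08],170); print(o["contact_force"],o["moment"])
E
```

```text
311 173
pos [ 0.5163 -0.2026  0.0808] yaw 169.81 -> cm [0.04 0.1  0.08] rot [-0.     0.    -0.003] dur 7.58
[ 0.01767252  0.16117922 -0.95999883] [ 0.10507459 -0.15946842 -0.03975724]
```

View pics/i1.png

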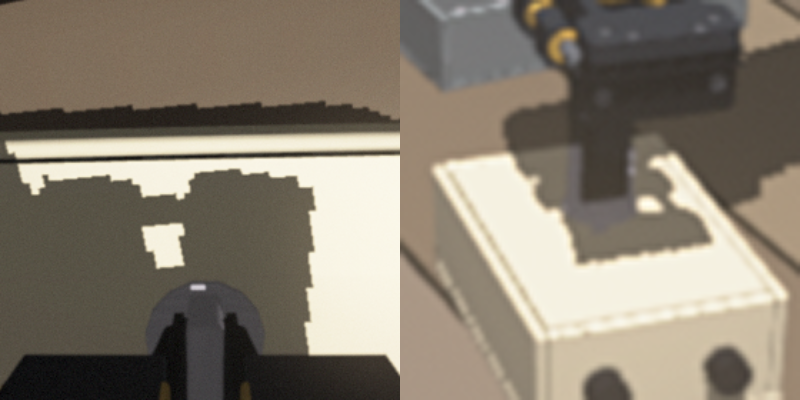

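The force is at baseline with the flange 9 mm above the panel, so the foot is inside the slot. The wrist and scene crops both agree: flange just over the panel at the slot. Pressing down step by step.

>>> jog_arm --xyz '[[0, 0.07, 0.5], [0, 0.07, 0.9], [0, 0.07, 1.2], [0, 0.07, 1.4], [0, 0.07, 1.5], [0, 0.07, 1.5]]' --rotation '[[0, 0, 0], [0, 0, 0], [0, 0, 0], [0, 0, 0], [0, 0, 0], [0, 0, 0]]' --jaw '[0.5, 0.5, 0.5, 0.5, 0.5, 0.5]' --force 60

```text
time: 8.43
position: [0.5162, -0.2018, 0.0657]
ee_rot: [0.089, 0.996, 0.0, -0.0]
contact_force: [-2.0, 1.7, 4.2]
opening: 0.0101
finger_force: 60.0
```

>>> jog_arm --xyz '[[0, 0, 0.05], [0, 0, 0.1], [0, 0, 0.15], [0, 0, 0.2], [0, 0, 0.2]]' --rotation '[[0, 0, 0], [0, 0, 0], [0, 0, 0], [0, 0, 0], [0, 0, 0]]' --jaw '[0.5, 0.5, 0.5, 0.5, 0.5]'

```text
time: 9.05
position: [0.5163, -0.2018, 0.0636]
ee_rot: [0.089, 0.996, 0.0, -0.0]
contact_force: [-1.7, 1.9, 4.7]
opening: 0.0097
finger_force: 60.0
```

>>> jog_arm --xyz '[[0, 0, 0.05], [0, 0, 0.1], [0, 0, 0.15], [0, 0, 0.2], [0, 0, 0.2]]' --rotation '[[0, 0, 0], [0, 0, 0], [0, 0, 0], [0, 0, 0], [0, 0, 0]]' --jaw '[0.5, 0.5, 0.5, 0.5, 0.5]'

```text
time: 9.68
position: [0.5163, -0.2018, 0.0616]
ee_rot: [0.089, 0.996, -0.0, -0.0]
contact_force: [-2.5, 2.9, 5.0]
opening: 0.0094
finger_force: 60.0
```

>>> jog_arm --xyz '[[0.05, 0.04, 0.05], [0.05, 0.04, 0.1], [0.05, 0.04, 0.15], [0.05, 0.04, 0.2], [0.05, 0.04, 0.2]]' --rotation '[[0, 0, 0], [0, 0, 0], [0, 0, 0], [0, 0, 0], [0, 0, 0]]' --jaw '[0.5, 0.5, 0.5, 0.5, 0.5]'

```text
time: 10.3
position: [0.5162, -0.2018, 0.0599]
ee_rot: [0.089, 0.996, -0.0, 0.001]
contact_force: [-1.1, 0.2, 5.9]
opening: 0.0096
finger_force: 60.0
```

>>> jog_arm --xyz '[[0, 0, 0.05], [0, 0, 0.1], [0, 0, 0.15], [0, 0, 0.2], [0, 0, 0.2]]' --rotation '[[0, 0, 0], [0, 0, 0], [0, 0, 0], [0, 0, 0], [0, 0, 0]]' --jaw '[0.5, 0.5, 0.5, 0.5, 0.5]'

```text
time: 10.92
position: [0.5163, -0.2018, 0.0584]
ee_rot: [0.089, 0.996, -0.0, 0.001]
contact_force: [-2.2, 1.6, 12.5]
opening: 0.0099
finger_force: 60.0
```

>>> jog_arm --xyz '[[0, 0, 0.03], [0, 0, 0.05], [0, 0, 0.05]]' --rotation '[[0, 0, 0], [0, 0, 0], [0, 0, 0]]' --jaw '[0.5, 0.5, 0.5]'

```text
time: 11.3
position: [0.5163, -0.2018, 0.0584]
ee_rot: [0.089, 0.996, -0.001, 0.001]
contact_force: [-4.4, 1.9, 19.5]
opening: 0.0097
finger_force: 60.0
```

It has bottomed: z is stuck at 0.0584 and the force is about 20 N. Turning clockwise, which is + about the downward tool z.

>>> jog_arm --xyz '[[0, 0, 0], [0, 0, 0], [0, 0, 0], [0, 0, 0], [0, 0, 0], [0, 0, 0]]' --rotation '[[0, 0, 0.07], [0, 0, 0.14], [0, 0, 0.21], [0, 0, 0.28], [0, 0, 0.35], [0, 0, 0.4]]' --jaw '[0.5, 0.5, 0.5, 0.5, 0.5, 0.5]'

```text
time: 12.05
position: [0.5171, -0.2024, 0.0584]
ee_rot: [0.286, 0.958, -0.001, 0.002]
contact_force: [-1.7, -0.2, 16.3]
opening: 0.0098
finger_force: 60.0
```

```bash
python3 - <<'E'
from rig import env; from h import *
o=env.get_obs(); rel(o,[.5163,-.2018,.058],80); print(o["contact_force"],o["moment"])
E
```

```text
pos [ 0.5171 -0.2024  0.0584] yaw 146.8 -> cm [0.09 0.   0.04] rot [0.002 0.004 1.166] dur 12.05
[-1.69589389 -0.21418782 16.28260691] [-0.01985703  0.22206788  0.05243877]
```

>>> jog_arm --xyz '[[0, 0, 0], [0, 0, 0], [0, 0, 0], [0, 0, 0], [0, 0, 0], [0, 0, 0], [0, 0, 0], [0, 0, 0], [0, 0, 0]]' --rotation '[[0, 0, 0.1], [0, 0, 0.2], [0, 0, 0.3], [0, 0, 0.4], [0, 0, 0.5], [0, 0, 0.6], [0, 0, 0.7], [0, 0, 0.8], [0, 0, 0.8]]' --jaw '[0.5, 0.5, 0.5, 0.5, 0.5, 0.5, 0.5, 0.5, 0.5]'

```text
time: 13.18
position: [0.5172, -0.2024, 0.0584]
ee_rot: [0.636, 0.771, 0.0, 0.002]
contact_force: [-1.1, -1.1, 14.7]
opening: 0.01
finger_force: 60.0
```

```bash
python3 - <<'E'
from rig import env; from h import *
o=env.get_obs(); rel(o,[.5163,-.2018,.058],80); print(o["contact_force"],o["moment"])
E
```

```text
pos [ 0.5172 -0.2024  0.0584] yaw 100.97 -> cm [ 0.08 -0.07  0.04] rot [0.004 0.002 0.366] dur 13.18
[-1.07249231 -1.06907788 14.67660589] [-0.164841    0.1573682  -0.05004378]
```

>>> jog_arm --xyz '[[0, 0, 0.02], [0, 0, 0.02], [0, 0, 0.02], [0, 0, 0.02], [0, 0, 0.02], [0, 0, 0.02]]' --rotation '[[0, 0, 0.1], [0, 0, 0.2], [0, 0, 0.3], [0, 0, 0.36], [0, 0, 0.38], [0, 0, 0.38]]' --jaw '[0.5, 0.5, 0.5, 0.5, 0.5, 0.5]'

```text
time: 13.92
position: [0.5167, -0.2021, 0.0584]
ee_rot: [0.77, 0.638, 0.0, 0.002]
contact_force: [-3.4, 0.7, 19.0]
opening: 0.0097
finger_force: 60.0
```

```bash
python3 - <<'E'
from rig import env; from h import *
o=env.get_obs(); rel(o,[.5163,-.2018,.058],80); print(o["contact_force"],o["moment"])
E
```

```text
pos [ 0.5167 -0.2021  0.0584] yaw 79.29 -> cm [ 0.02 -0.05  0.04] rot [ 0.003  0.001 -0.012] dur 13.93
[-3.41781167  0.68818468 18.95387208] [0.19278378 0.70140173 0.07474669]
```

>>> jog_arm --xyz '[[0, 0, -0.1], [0, 0, -0.2], [0, 0, -0.3], [0, 0, -0.4], [0, 0, -0.5], [0, 0, -0.5]]' --rotation '[[0, 0, 0], [0, 0, 0], [0, 0, 0], [0, 0, 0], [0, 0, 0], [0, 0, 0]]' --jaw '[0.5, 0.5, 0.5, 0.5, 0.5, 0.5]'

```text
time: 14.68
position: [0.5165, -0.2019, 0.0622]
ee_rot: [0.77, 0.638, 0.0, 0.001]
contact_force: [1.3, -2.4, 5.3]
opening: 0.0095
finger_force: 60.0
```

Seated as expected, with gasket-level force. Now I open and retreat.

>>> jog_arm --xyz '[[0, 0, 0], [0, 0, 0], [0, 0, 0], [0, 0, 0], [0, 0, 0], [0, 0, -2], [0, 0, -5], [0, 0, -10], [0, 0, -15], [-3, 0, -17], [-6, 0, -17], [-6, 0, -17], [-6, 0, -17]]' --rotation '[[0, 0, 0], [0, 0, 0], [0, 0, 0], [0, 0, 0], [0, 0, 0], [0, 0, 0], [0, 0, 0], [0, 0, 0], [0, 0, 0], [0, 0, 0], [0, 0, 0], [0, 0, 0], [0, 0, 0]]' --jaw '[3, 3, 3, 3, 3, 3, 3, 3, 3, 3, 3, 3, 3]'

```text
time: 16.3
position: [0.5046, -0.2598, 0.2316]
ee_rot: [0.77, 0.638, -0.0, -0.0]
contact_force: [-0.0, 0.2, 0.5]
opening: 0.0301
finger_force: 0.0
```

```bash
python3 - <<'E'
from rig import env,eyes; from h import *
o=env.get_obs(); w=eyes.capture("wrist"); s=eyes.capture("scene")
u,v=proj(s,[[.516,-.2015,.075]])[0].astype(int)
a=proj(w,[[.5165,-.202,.085],[.5165,-.202,.055]]);print(a)
cv2.imwrite("pics/f1.png",np.hstack([cv2.resize(w["pixels"][:,100:580],(400,400)),cv2.resize(s["pixels"][v-50:v+50,u-50:u+50],(400,400),interpolation=cv2.INTER_CUBIC)]))
print(o["position"],o["contact_force"])
E
```

```text
[[323.46035109 149.64901274]
 [323.43349765 147.96243669]]
[ 0.50455073 -0.25980819  0.23164695] [-0.03787497  0.21312711  0.50471362]
```

View pics/f1.png

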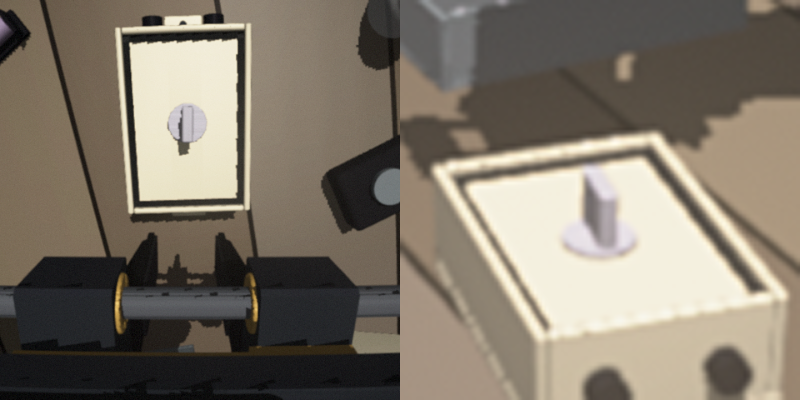

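The stud stands upright on the panel at crop pixel (187,122), its handle along the housing's long (y) axis. The panel stays sunk below the rim, so the stud is locked, and the gripper is clear. Handing in.

```bash
python3 -c "
from rig import env
print(env.finish_job())"
```

```text
the job is handed in; nothing more can be done
None
```

The stud is locked in the housing with its handle across the panel's slot and the panel held down; pushing force peaked at about 20 N in the readings, no other item was deliberately touched, and the job was handed in at about 16 s.

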